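# Unlatch the lockwire spool and put it on the scale

### The job

Turn the keeper knob on the blue spindle stand counter-clockwise (seen from above), by pushing its lever, until it clicks past its detent and stays open; then slide the copper wire spool up off the spindle and set it down, not dropped, standing flat and wholly on the pan of the spring scale, so that it can be weighed. Leave the keeper open and the other things on the shelf where they are.

Things in the scene. Friction and masses are not known exactly. Their poses are not given: they have to be found in the camera images.
- stand: Blue steel base plate, 100 x 190 x 12 mm, bolted down; origin at the centre of its underside, z up. On its +y half, at (0, +40) mm, an upright steel spindle of 16 mm diameter carries the spool; at (0, -35) mm is the upright axis of the keeper knob.
- keeper (a joint): Angle of the keeper knob in rad about its upright axis: 0 latched (red arm over the spool), growing counter-clockwise seen from above, end stop at 1.4 (open). A sprung detent resists up to about 0.7 rad (some 7 N at the lever ball), then snaps it on by itself to nearly 1.4; let go before the click, it springs back.
- knob_axis (a point): Black knurled knob, 38 mm diameter: the point on its upright axis at its top, 85 mm above the table.
- lever_ball (a point): Centre of the red ball (20 mm diameter) on top of the lever's upright steel pin (12 mm diameter, standing free from 50 to 92 mm above the table), 50 mm from the knob's axis; centre 97 mm above the table, moves with the knob. Seen from above the lever points 140 degrees counter-clockwise from the red arm.
- keeper_tip (a point): End of the red keeper arm, mid thickness, 56 mm above the table; turns with the knob. The arm is 14 mm wide, 8 mm thick, its underside 52 mm above the table; it reaches 64 mm from the knob axis and overlaps the rim of the spool when latched.
- spindle_top (a point): Centre of the top of the steel spindle, 66 mm above the table.
- spool: Loose spool wound with copper wire between two black flanges: 52 mm diameter (50 mm over the winding), 36 mm high, bore 21 mm, about 220 g. Origin at the centre of its underside, z along its axis. Starts on the spindle, underside 12 mm and top 48 mm above the table. Knob close by on the stand's -y side: close the fingers along the stand's x.
- spool_mid (a point): Centre of the spool, 18 mm above its underside.
- scale: Steel spring scale, 120 x 120 x 45 mm body, fixed, with a dial on its -x face and a round pan on top; origin at the centre of its underside.
- pan_top (a point): Centre of the top face of the scale's flat round pan (130 mm diameter), 74 mm above the table when empty; it sinks up to 12 mm on its spring (0.6 N per mm). z up.
- velocity_stack: Chrome trumpet, 72 mm wide at the mouth, 60 mm high, standing loose; origin under its centre. Leave alone.
- fitting: Brass inlet fitting, 28 mm diameter, 44 mm high, standing loose; origin under its centre. Leave alone.
- gauge_block: Gray plastic jet gauge block, 40 x 90 x 25 mm, loose; origin under its centre. Leave alone.
- screwdriver: Screwdriver lying loose on the shelf; origin under its middle. Leave alone.
- jet_jar: Amber jar, 50 mm diameter, 60 mm high, loose; origin under its centre. Leave alone.
Not all that is in view belongs to the job. Leave any green look-alike of the scale alone. Leave any pink look-alike of the spool alone.

How it is judged:
On the way, in this order (a step that is already met when the one before it is completed fails the run):
1. the keeper has clicked open (past 1.25 rad) while the spool still sits down on its spindle (value of joint keeper above 1.25 rad and z of spool in the frame of stand below 0.02 m and horizontal distance between spool_mid and spindle_top below 0.01 m), for 0.2 s.
2. the spool stands flat on the scale's pan while the fingers still hold it (horizontal distance between spool_mid and pan_top below 0.038 m and angle between the z axis of spool and the z axis of pan_top, either way round below 0.12 rad and z of spool_mid in the frame of pan_top between 0.012 and 0.026 m and contact force between the fingers and spool above 0.5 N), for 0.05 s.
At the end, for the whole second after the job is handed in: The spool rests still on the pan, flat (axis within 0.12 rad of upright, either flange down), its centre within 38 mm of the pan's centre, and the keeper is still open (joint above 1.25 rad) (horizontal distance between spool_mid and pan_top below 0.038 m and angle between the z axis of spool and the z axis of pan_top, either way round below 0.12 rad and z of spool_mid in the frame of pan_top between 0.012 and 0.023 m and linear speed of spool below 0.02 m/s and value of joint keeper above 1.25 rad); the robot touches nothing.
It fails at once if a bystander is moved by more than 30 mm (distance of any of velocity_stack, fitting, gauge_block, screwdriver, jet_jar from where it was at the start of the episode above 0.03 m).
It also fails if it takes over 59 s, if anything falls off the work surface, if the arm or the gripper's body presses on something with over 40 N, if the wrist force passes 120 N, or if a joint passes its speed limit or range.

### The arm

A 6-joint arm with a two-finger parallel gripper is mounted at the origin on the work surface. World frame = base frame: x ahead of the robot, y to its left, z up, the work surface at z = 0. Lengths are in m, angles in rad, forces in N, time in s.
With the tool pointing down it reaches from about 0.3 to 0.85 m from the base axis. Payload 4.2 kg.
Tool frame: the origin (TCP) lies on the centre line of the jaws, within the pads' length; the fingertips stand tips_ahead ahead of it and the grasp point (between the pads) lies 6 mm ahead of it (tips_ahead is the distance from the TCP to the fingertips, in m); z points along the fingers, y is the line along which they close (so a half turn about z gives the same grasp; the last joint's range is limited). The gripper opens to 91 mm and grips with 3 to 60 N. Pads are 32 mm wide; open, the fingers measure 118 mm over their backs; the gripper's body (76 mm by 178 mm) begins 60 mm behind the grasp point.
Start: joints at [1.287, 0.32, 1.565, -0, 1.257, -0.02], TCP at [0.15, 0.555, 0.239] pointing down, gripper open.
Joint ranges: [-3.11, 3.11], [-0.84, 2.01], [0.21, 2.61], [-1.34, 4.49], [0.05, 2.63], [-2.56, 2.56]. Speed limits (rad/s): [2.57, 2.57, 3.14, 3.14, 3.14, 3.14].

### API

Orientations are given as a rotation vector (axis times angle).
In Python, from cell import * gives the robot as it stands.
- The arm moves only by the shell command python3 -m crank 'ROWS' [OPENING]. ROWS is JSON, a list that holds one entry, the list of rows, each a list of 4 numbers: the shift along the tool's x, y, z scaled (see below), then the turn about the tool's z scaled (see below). In form: [[[dx, dy, dz, twist], ...]]. A call has 1 to 12 rows; each row is the pose to reach, as a shift and turn from the pose commanded when the call began, along the tool's axes at that moment; what a row does not reach only later rows make up. The controller multiplies each number of a shift by 0.5 m and each number of a turn by 1.5 rad. A row lasts 1/8 s, in which the tool goes at most 62.5 mm and 10.7 degrees, less where a joint would pass 70% of its speed; a pose out of reach is approached as far as the arm can. A call with a number of a shift or a turn outside -1 to 1 is refused whole. A call with a gripper value outside its range is refused whole. OPENING is the finger opening in mm, from 0 to 91.2, set as the call begins (- or left out, the last holds). The fingers move at their own pace and stop on an object; the grip force is fixed at half the most. Time passes only in rows, so rows that repeat a pose let the fingers close. It gives the time, the measured TCP pose, the force, the opening and the grip force at its end, in the units of the state.
- get_state(): the state, without advancing time (a new reading comes with each control period).
- read_camera(name): name is "side" or "top" or "wrist"; returns a dict with "pixels" (384x512x3 uint8, blue, green, red), "z_map" (384x512 float32, m along the optical axis (not along the pixel's ray), 0 where there is no reading), "camera_matrix" (3x3 intrinsics, pixels), "world_from_camera" (4x4, takes a point from camera to world coordinates); the wrist camera has in their place "mount" (4x4, takes a point from camera to tool coordinates, whose origin is the TCP and whose axes are the flange's). Camera axes: x right, y up, looking along -z (the intrinsics and any distortion apply to the point x, -y, -z); pixel columns grow to the right and rows downward; lengths in m; the calibration is good to about 2 mm. A picture is of the moment at which its call begins: read the wrist's pose just before it.
- job_done(): hands the job in; it is judged then, once.
The state is a dict: "time": time; "joints": joint angles; "joint_vel": joint speeds; "tau": joint torques, N m; "ee_pos": TCP position; "ee_rot": TCP orientation; "wrist_force": force on the tool from outside, world axes, zero at the start; "torque": the same for the moment, N m; "width": finger opening in m; "finger_force": force on a finger pad.
Only numpy, scipy, OpenCV 4.12 (cv2) and the standard library are available. Lean on these libraries where they do the work, as an engineer would, in place of code of your own. Each camera call takes 0.05 s, during which the arm holds its last target. There are 200 camera calls.

## Working session

There is one attempt and no reset: what is moved stays moved. The work goes in short steps, Python scripts to look and compute and a shell command to move; the robot and the scene stay as the last step left them, time stands still between calls to the robot, and variables do not carry over. Pictures are saved under pics/ and viewed, at most 10 in all, crops included, and the job is handed in when it is done.

```bash
ls; mkdir -p pics
cat > h.py <<'E'
from cell import *
import numpy as np, cv2
from scipy.spatial.transform import Rotation as R
def cam(n):
    s=get_state(); c=read_camera(n)
    if n=="wrist":
        T=np.eye(4);T[:3,:3]=R.from_rotvec(s["ee_rot"]).as_matrix();T[:3,3]=s["ee_pos"]
        c["W"]=T@c["mount"]
    else: c["W"]=c["world_from_camera"]
    return c
def plane(c,u,v,z):
    K=c["camera_matrix"];x=(u-K[0,2])/K[0,0];y=(v-K[1,2])/K[1,1]
    d=c["W"][:3,:3]@np.array([x,-y,-1]);o=c["W"][:3,3];return o+d*(z-o[2])/d[2]
def cloud(c):
    K=c["camera_matrix"];h,w=c["z_map"].shape;v,u=np.mgrid[:h,:w];z=c["z_map"]
    P=np.stack([(u-K[0,2])/K[0,0]*z,-(v-K[1,2])/K[1,1]*z,-z],-1)
    return P@c["W"][:3,:3].T+c["W"][:3,3]
E
python3 - <<'E'
from h import *
ims=[]
for n in["top","side"]:
    c=cam(n); cv2.imwrite(f"pics/{n}0.png",c["pixels"]); print(n,[k for k in c],c["W"].round(3).tolist(),c["camera_matrix"].tolist(),c.get("distortion"))
    np.savez(f"{n}0.npz",pixels=c["pixels"],z_map=c["z_map"],camera_matrix=c["camera_matrix"],W=c["W"])
s=get_state();print(s)
E
```

```text
pics
top ['pixels', 'z_map', 'camera_matrix', 'world_from_camera', 'W'] [[0.008, 0.992, -0.126, 0.403], [-1.0, 0.008, 0.003, 0.022], [0.004, 0.126, 0.992, 1.189], [0.0, 0.0, 0.0, 1.0]] [[414.7495097851405, 0.0, 257.1528326097394], [0.0, 414.7495097851405, 198.08032351123046], [0.0, 0.0, 1.0]] None
side ['pixels', 'z_map', 'camera_matrix', 'world_from_camera', 'W'] [[-0.99, 0.077, -0.116, 0.417], [-0.139, -0.617, 0.775, 0.751], [-0.012, 0.783, 0.622, 0.687], [0.0, 0.0, 0.0, 1.0]] [[383.88970364609906, 0.0, 252.7881124720187], [0.0, 383.88970364609906, 189.73682711668627], [0.0, 0.0, 1.0]] None
{'time': 0.1, 'joints': array([ 1.28697979e+00,  3.20214591e-01,  1.56555050e+00, -1.49959801e-05,
        1.25740916e+00, -1.99892902e-02]), 'joint_vel': array([ 0.00206518, -0.00018054, -0.00257356,  0.00135607,  0.00094703,
       -0.00026447]), 'tau': array([-7.81253239e-04, -4.13337350e+01, -2.32510579e+01,  7.29012885e-02,
        4.21907392e-02, -5.77073160e-05]), 'ee_pos': array([0.14982807, 0.55470582, 0.23821455]), 'ee_rot': array([-4.13181056e-01, -3.11407525e+00,  2.45897844e-03]), 'wrist_force': array([ 0.36333752,  0.07155151, -0.06365738]), 'torque': array([ 0.02821953, -0.01071537,  0.02457811]), 'finger_force': 0.0, 'width': 0.09129239906383588}
```

View pics/top0.png

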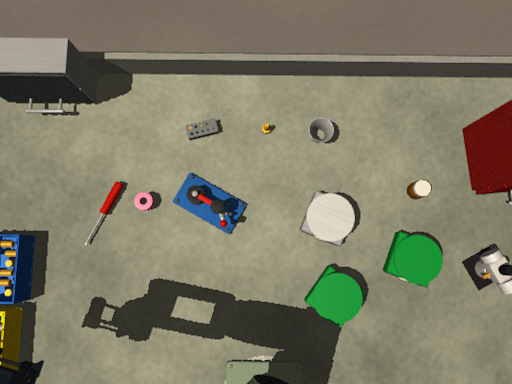

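View pics/side0.png

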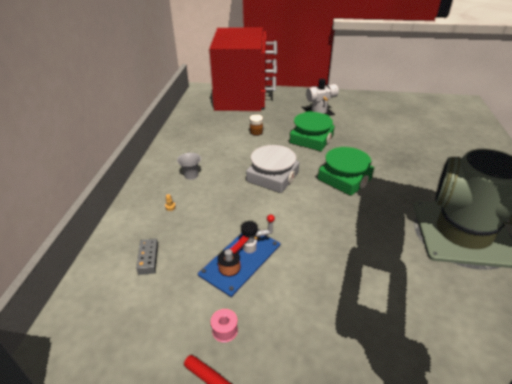

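Candidates in the top view:
- **Spool:** the copper one with black flanges on the blue stand at (196,193). The pink look-alike is at (144,201).
- **Scale:** the steel one at (330,217). The green look-alikes are at (416,258) and (335,296).

By the description I choose (196,193) and (330,217). The knob is at about (218,207) and the red ball at (223,223).

Run:
```python
from h import *
t=dict(np.load("top0.npz"));s=dict(np.load("side0.npz"))
im=t["pixels"];hsv=cv2.cvtColor(im,cv2.COLOR_BGR2HSV);P=cloud(t)
def cen(mask,box):
    m=np.zeros(mask.shape,np.uint8);x0,y0,x1,y1=box;m[y0:y1,x0:x1]=mask[y0:y1,x0:x1]
    cs,_=cv2.findContours(m.astype(np.uint8),0,2);c=max(cs,key=cv2.contourArea);return c
b=cv2.inRange(hsv,(100,120,40),(125,255,255))
c=cen(b,(160,160,260,245));pts=np.array([plane(t,*p[0],0.012)[:2] for p in c],np.float32)
r=cv2.minAreaRect(cv2.convexHull(pts));print("stand",r,cv2.boxPoints(r).round(3).tolist())
red=cv2.inRange(hsv,(0,150,60),(8,255,255))|cv2.inRange(hsv,(172,150,60),(180,255,255))
c=cen(red,(215,215,232,232));(u,v),rr=cv2.minEnclosingCircle(c);print("ball",u,v,rr,plane(t,u,v,.097))
w=cv2.inRange(hsv,(0,0,150),(180,40,255))
c=cen(w,(295,180,365,250));pp=c[:,0]
e=cv2.fitEllipse(cv2.convexHull(c));print("pan",e,plane(t,*e[0],.074),P[int(e[0][1]),int(e[0][0])])
# heights near stand: knob cloud
reg=P[160:245,160:260].reshape(-1,3)
k=reg[(reg[:,2]>.078)&(reg[:,2]<.089)];print("knob",len(k),np.median(k,0), k.min(0),k.max(0))
sp=reg[(reg[:,2]>.045)&(reg[:,2]<.051)];print("z48",len(sp),np.median(sp,0))
q=P[170:260,290:370].reshape(-1,3);q=q[(q[:,2]>.069)&(q[:,2]<.08)];print("pan cloud",len(q),(q.min(0)+q.max(0))/2,np.ptp(q,0),np.median(q[:,2]))
a=cv2.resize(im[165:245,160:260],None,fx=5,fy=5,interpolation=2)
sI=s["pixels"];bb=cv2.resize(sI[200:310,180:300],(436,400),interpolation=2)
cv2.imwrite("pics/crop.png",np.hstack([cv2.resize(a,(360,400)),bb]))
hs=cv2.cvtColor(sI,cv2.COLOR_BGR2HSV);red=cv2.inRange(hs,(0,150,60),(8,255,255))|cv2.inRange(hs,(172,150,60),(180,255,255))
c=cen(red,(262,210,280,224));(u,v),rr=cv2.minEnclosingCircle(c);print("ball side",u,v,rr,plane(s,u,v,.097))
```

```text
stand ((0.5389355421066284, 0.1554422229528427), (0.18823875486850739, 0.09937781095504761), 60.88269805908203) [[0.44999998807907104, 0.09700000286102295], [0.5370000004768372, 0.04899999871850014], [0.628000020980835, 0.21299999952316284], [0.5410000085830688, 0.2619999945163727]]
ball 223.0 223.0 3.1623775959014893 [0.47516538 0.10893428 0.097     ]
pan ((328.428466796875, 217.9493865966797), (51.50261688232422, 53.5782356262207), 149.5939178466797) [ 0.49260952 -0.17296135  0.074     ] [ 0.49556121 -0.1726802   0.06918581]
knob 163 [0.52114196 0.1244321  0.08433982] [0.50043758 0.10567945 0.07826564] [0.54066469 0.14295783 0.08867538]
z48 171 [0.5584642  0.19148969 0.04769136]
pan cloud 1787 [ 0.49454716 -0.1786199   0.07430579] [0.12757376 0.127579   0.0105263 ] 0.0737876645727984
ball side 270.25860595703125 217.94827270507812 3.4242444038391113 [0.4743921  0.11167682 0.097     ]
```

View pics/crop.png

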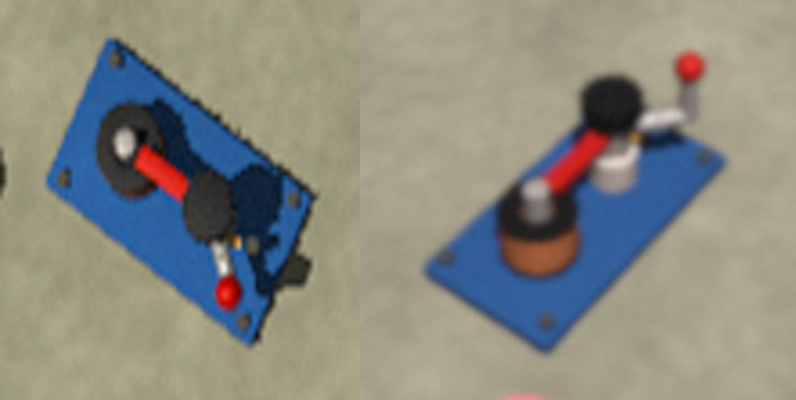

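The crop confirms the copper spool on the blue stand under the red arm, with the knob and red ball beside it. Next I'll work out the move to a point behind the lever.

```bash
cat >> h.py <<'E'
def goto(x,y,z,yaw=None):
    """scaled shift/turn to bring TCP to x,y,z with tool y at yaw (deg)"""
    s=get_state();M=R.from_rotvec(s["ee_rot"]).as_matrix()
    d=M.T@(np.array([x,y,z])-s["ee_pos"])/0.5
    cy=np.degrees(np.arctan2(M[1,1],M[0,1]));tw=0 if yaw is None else -np.radians(yaw-cy)/1.5
    print("rows",d.round(4),"twist",round(tw,4),"yaw",cy.round(2),"tilt",M[:,2].round(4))
E
python3 - <<'E'
from h import *
import cell;print([k for k in dir(cell) if k[0]!='_']);
try: print(tips_ahead)
except Exception as e: print(e)
k=np.array([.522,.1249]);er=np.array([-.766,-.643]);et=np.array([.643,-.766])
p=k+.05*er-.06*et;print(p)
goto(*p,.239,-50)
E
```

```text
['PlanningError', 'get_state', 'job_done', 'read_camera', 'tips_ahead']
0.025
[0.44512 0.13871]
rows [-7.871e-01 -6.492e-01 -6.000e-04] twist 1.4531 yaw 74.88 tilt [-4.0e-04 -1.5e-03 -1.0e+00]
```

```bash
r='[-0.787,-0.649,0,0.95]'; python3 -m crank '[[[-0.787,-0.649,0,0.95],[-0.787,-0.649,0,0.95],[-0.787,-0.649,0,0.95],[-0.787,-0.649,0,0.95],[-0.787,-0.649,0,0.95],[-0.787,-0.649,0,0.95],[-0.787,-0.649,0,0.95],[-0.787,-0.649,0,0.95],[-0.787,-0.649,0,0.95],[-0.787,-0.649,0,0.95]]]' 0
python3 - <<'E'
from h import *
goto(.445,.1387,.09,-50)
E
```

```text
time: 1.35
ee_pos: [0.445, 0.1391, 0.2386]
ee_rot: [-2.349, -2.085, 0.001]
wrist_force: [0.6, 0.2, -0.1]
width: 0.0007
finger_force: 0.0
rows [-0.0008  0.0005  0.2971] twist 0.5024 yaw -6.82 tilt [-1.3e-03  4.0e-04 -1.0e+00]
```

```bash
python3 -m crank '[[[0,0,0,0.2],[0,0,0,0.5],[0,0,0.1,0.5],[0,0,0.2,0.5],[0,0,0.297,0.502],[0,0,0.297,0.502],[0,0,0.297,0.502]]]'
python3 - <<'E'
from h import *
k=np.array([.522,.1249]);er=np.array([-.766,-.643]);et=np.array([.643,-.766])
for t in (-.045,-.02,.005): goto(*(k+.05*er+t*et),.09,-50)
E
```

```text
time: 2.22
ee_pos: [0.4459, 0.1406, 0.0919]
ee_rot: [-2.95, -1.08, -0.004]
wrist_force: [-0.1, -0.3, 0.8]
width: 0.0006
finger_force: 0.0
rows [-0.0037  0.0318  0.0038] twist 0.0024 yaw -49.79 tilt [ 0.0023  0.001  -1.    ]
rows [-0.0039  0.0818  0.0039] twist 0.0024 yaw -49.79 tilt [ 0.0023  0.001  -1.    ]
rows [-0.004   0.1318  0.0039] twist 0.0024 yaw -49.79 tilt [ 0.0023  0.001  -1.    ]
```

```bash
python3 -m crank '[[[-0.003,0.016,0.003,0],[-0.003,0.032,0.003,0],[-0.003,0.044,0.003,0],[-0.003,0.056,0.003,0],[-0.003,0.068,0.003,0],[-0.003,0.08,0.003,0]]]'
python3 -m crank '[[[0,0.012,0,0],[0,0.024,0,0],[0,0.036,0,0],[0,0.046,0,0],[0,0.054,0,0],[0,0.054,0,0]]]'
python3 - <<'E'
from h import *
c=cam("side");cv2.imwrite("pics/push.png",cv2.resize(c["pixels"][150:310,170:330],(600,600)))
E
```

```text
time: 2.98
ee_pos: [0.466, 0.1072, 0.0885]
ee_rot: [-2.949, -1.074, 0.013]
wrist_force: [-7.2, 2.3, 1.8]
width: 0.0005
finger_force: 3.4
time: 3.72
ee_pos: [0.4877, 0.0868, 0.0891]
ee_rot: [2.951, 1.076, 0.001]
wrist_force: [-0.3, 0.5, -0.3]
width: 0.0005
finger_force: 0.0
```

View pics/push.png

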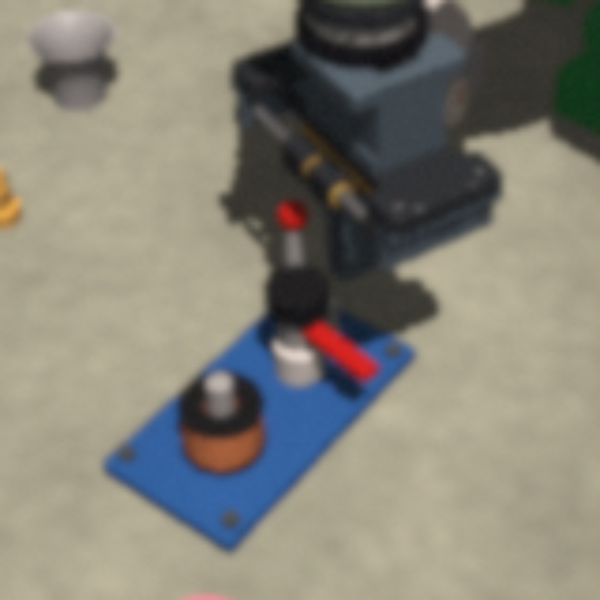

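The keeper is open: the red arm has swung clear at crop (340,350), the ball is at (292,213), and the force is back to zero. Next I'll rise and look down at the spool with the wrist camera.

```bash
python3 -m crank '[[[0,-0.02,0,0],[0,-0.02,-0.08,0],[0,-0.02,-0.16,0],[0,-0.02,-0.28,0],[0,-0.02,-0.28,0]]]' 91
python3 - <<'E'
from h import *
goto(.5585,.1904,.2,-29.1)
E
```

```text
time: 4.4
ee_pos: [0.4829, 0.0958, 0.2336]
ee_rot: [2.949, 1.077, 0.016]
wrist_force: [0.2, 1.1, -0.3]
width: 0.0473
finger_force: 0.0
rows [ 0.237  -0.0476  0.0691] twist -0.2416 yaw -49.87 tilt [ 0.0103  0.0021 -0.9999]
```

```bash
python3 -m crank '[[[0.12,-0.024,0,-0.12],[0.237,-0.048,0.03,-0.242],[0.237,-0.048,0.069,-0.242],[0.237,-0.048,0.069,-0.242],[0.237,-0.048,0.069,-0.242]]]'
python3 - <<'E'
from h import *
c=cam("wrist");im=c["pixels"];cv2.imwrite("pics/wr.png",im)
P=cloud(c);q=P.reshape(-1,3)
near=(np.hypot(q[:,0]-.5585,q[:,1]-.1904)<.05)
f=q[near&(q[:,2]>.044)&(q[:,2]<.052)]
print(len(f))
if len(f)>20:
    (cc,r)=cv2.minEnclosingCircle(f[:,:2].astype(np.float32));print("flange",cc,r,f[:,2].mean())
f=q[near&(q[:,2]>.062)&(q[:,2]<.07)];print("spindle",len(f),f.mean(0))
print(get_state()["width"]);goto(.5585,.1904,.042,-29.1)
E
```

```text
time: 5.03
ee_pos: [0.5555, 0.1892, 0.1945]
ee_rot: [-2.708, -1.592, 0.001]
wrist_force: [-0.1, -0.5, -0.6]
width: 0.0911
finger_force: 0.0
1573
flange (0.5573057532310486, 0.195124551653862) 0.02599310502409935 0.047880876106526464
spindle 199 [0.55755562 0.19562676 0.06560396]
0.09138417864897178
rows [0.0047 0.0033 0.3062] twist -0.0004 yaw -29.13 tilt [ 8.e-04  3.e-04 -1.e+00]
```

View pics/wr.png

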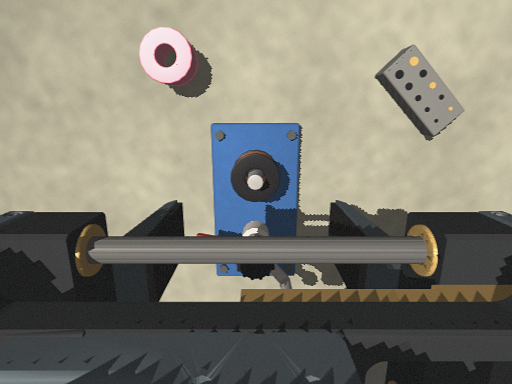

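The wrist view shows the spool on its spindle at (255,178), with room for both fingers.

Run:
```python
from h import *
goto(.558,.193,.043,-29.1)
```

```text
rows [ 8.700e-03 -1.000e-04  3.042e-01] twist -0.0004 yaw -29.13 tilt [ 8.e-04  3.e-04 -1.e+00]
```

```bash
python3 -m crank '[[[0.009,0,0.05,0],[0.009,0,0.12,0],[0.009,0,0.2,0],[0.009,0,0.26,0],[0.009,0,0.29,0],[0.009,0,0.3,0],[0.009,0,0.3,0]]]'
python3 -m crank '[[[0,0,0,0],[0,0,0,0],[0,0,0,0],[0,0,0,0],[0,0,0,0],[0,0,0,0],[0,0,0,0]]]' 40
```

```text
time: 5.95
ee_pos: [0.5588, 0.1934, 0.0454]
ee_rot: [2.708, 1.591, 0.003]
wrist_force: [0.7, 0.3, 0.6]
width: 0.091
finger_force: 0.0
time: 6.82
ee_pos: [0.558, 0.1934, 0.0446]
ee_rot: [-2.708, -1.592, 0.0]
wrist_force: [-2.5, 0.6, 3.1]
width: 0.0499
finger_force: 30.0
```

```bash
python3 -m crank '[[[0,0,-0.015,0],[0,0,-0.04,0],[0,0,-0.07,0],[0,0,-0.1,0],[0,0,-0.13,0],[0,0,-0.17,0],[0,0,-0.22,0],[0,0,-0.24,0],[0,0,-0.24,0]]]'
python3 - <<'E'
from h import *
goto(.494,-.1755,.165,-29.1)
c=cam("side");cv2.imwrite("pics/lift.png",cv2.resize(c["pixels"][130:310,170:350],(600,600)))
E
```

```text
time: 7.95
ee_pos: [0.5584, 0.1934, 0.1652]
ee_rot: [2.708, 1.592, 0.002]
wrist_force: [0.3, -0.3, -3.0]
width: 0.0495
finger_force: 30.0
rows [-7.072e-01  2.463e-01 -1.000e-04] twist -0.0 yaw -29.1 tilt [ 1.4e-03  5.0e-04 -1.0e+00]
```

View pics/lift.png

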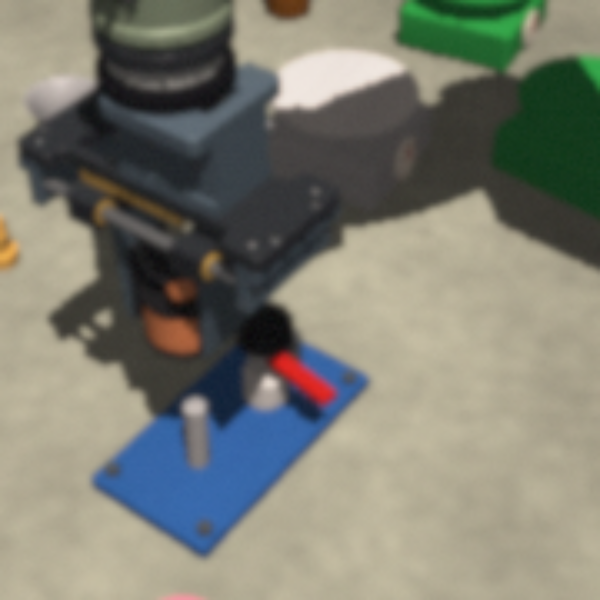

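The spool is held and clear of the spindle, hanging at crop (175,320), and the keeper is still open. Carrying it to the pan.

```bash
python3 -m crank '[[[-0.05,0.017,0,0],[-0.13,0.045,0,0],[-0.22,0.077,0,0],[-0.31,0.108,0,0],[-0.4,0.139,0,0],[-0.49,0.171,0,0],[-0.57,0.199,0,0],[-0.64,0.223,0,0],[-0.69,0.24,0,0],[-0.707,0.246,0,0],[-0.707,0.246,0,0],[-0.707,0.246,0,0]]]'
python3 - <<'E'
from h import *
goto(.494,-.176,.110,-29.1)
E
```

```text
time: 9.5
ee_pos: [0.4937, -0.1744, 0.1641]
ee_rot: [-2.707, -1.593, 0.0]
wrist_force: [-0.5, -0.5, -2.0]
width: 0.0496
finger_force: 30.0
rows [-0.0025  0.0022  0.1083] twist 0.0005 yaw -29.06 tilt [-5.e-04  8.e-04 -1.e+00]
```

```bash
python3 -m crank '[[[-0.002,0.002,0.03,0],[-0.002,0.002,0.06,0],[-0.002,0.002,0.085,0],[-0.002,0.002,0.1,0],[-0.002,0.002,0.108,0],[-0.002,0.002,0.108,0]]]'
python3 -m crank '[[[0,0,0.003,0],[0,0,0.006,0],[0,0,0.009,0],[0,0,0.012,0],[0,0,0.012,0],[0,0,0.012,0]]]'
```

```text
time: 10.25
ee_pos: [0.4941, -0.1768, 0.1103]
ee_rot: [-2.708, -1.592, -0.0]
wrist_force: [-0.2, 0.2, -2.1]
width: 0.0501
finger_force: 30.0
time: 11.0
ee_pos: [0.4942, -0.1768, 0.1045]
ee_rot: [2.708, 1.592, 0.0]
wrist_force: [-0.6, -0.5, -1.1]
width: 0.0497
finger_force: 30.0
```

```bash
python3 -m crank '[[[0,0,0.002,0],[0,0,0.004,0],[0,0,0.006,0],[0,0,0.006,0],[0,0,0.006,0],[0,0,0.006,0]]]'
python3 - <<'E'
from h import *
c=cam("side");cv2.imwrite("pics/place.png",cv2.resize(c["pixels"][90:230,200:340],(600,600)))
E
```

```text
time: 11.75
ee_pos: [0.4942, -0.1768, 0.1015]
ee_rot: [2.708, 1.592, 0.001]
wrist_force: [1.2, 0.3, -0.3]
width: 0.0499
finger_force: 30.0
```

View pics/place.png

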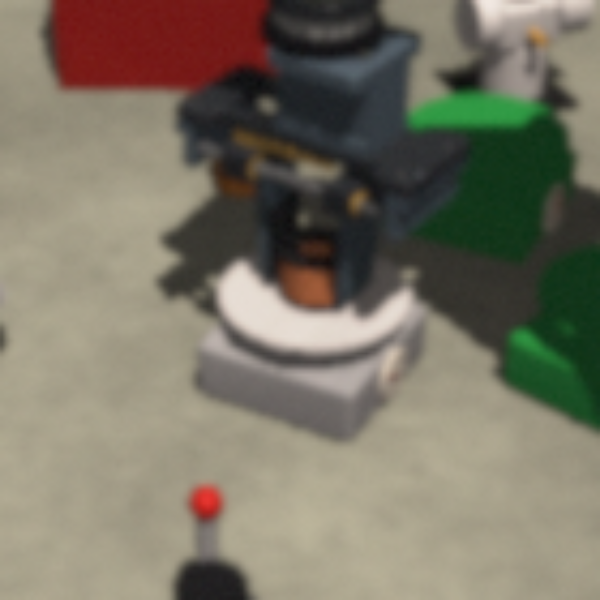

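The spool stands on the middle of the pan at (308,285), and the pan carries its weight. Releasing and rising.

```bash
python3 -m crank '[[[0,0,0,0],[0,0,0,0],[0,0,0,0],[0,0,0,0],[0,0,0,0],[0,0,0,0]]]' 80
python3 -m crank '[[[0,0,-0.02,0],[0,0,-0.06,0],[0,0,-0.12,0],[0,0,-0.2,0],[0,0,-0.28,0],[0,0,-0.3,0],[0,0,-0.3,0],[0,0,-0.3,0]]]'
python3 - <<'E'
from h import *
w=cam("wrist");q=cloud(w).reshape(-1,3);n=np.hypot(q[:,0]-.494,q[:,1]+.177)<.09
z=q[:,2]
f=q[n&(z>.098)&(z<.115)];print("spool top",len(f),cv2.minEnclosingCircle(f[:,:2].astype(np.float32)),f[:,2].mean(),f[:,2].std())
A=np.c_[f[:,:2],np.ones(len(f))];print("tilt",np.linalg.lstsq(A,f[:,2],rcond=None)[0][:2])
f=q[n&(z>.06)&(z<.08)];print("pan",(f.min(0)+f.max(0))/2,np.median(z[n&(z>.06)&(z<.08)]))
t=cam("top")["pixels"];a=cv2.resize(t[110:260,80:440],(800,333));b=cv2.resize(w["pixels"],(347,260));b=cv2.copyMakeBorder(b,0,0,0,453,0)
cv2.imwrite("pics/end.png",np.vstack([a,b]))
E
```

```text
time: 12.55
ee_pos: [0.4941, -0.1768, 0.1014]
ee_rot: [-2.708, -1.592, -0.0]
wrist_force: [0.4, -1.1, 1.3]
width: 0.0799
finger_force: 0.0
time: 13.55
ee_pos: [0.4932, -0.1765, 0.2498]
ee_rot: [-2.706, -1.591, 0.003]
wrist_force: [-0.6, -0.8, 0.0]
width: 0.08
finger_force: 0.0
spool top 1608 ((0.4946461617946625, -0.17551451921463013), 0.025954389944672585) 0.10530144218486945 0.0010073499512315452
tilt [0.00279351 0.00312925]
pan [ 0.49513443 -0.17429115  0.07316031] 0.06949711748290319
```

View pics/end.png

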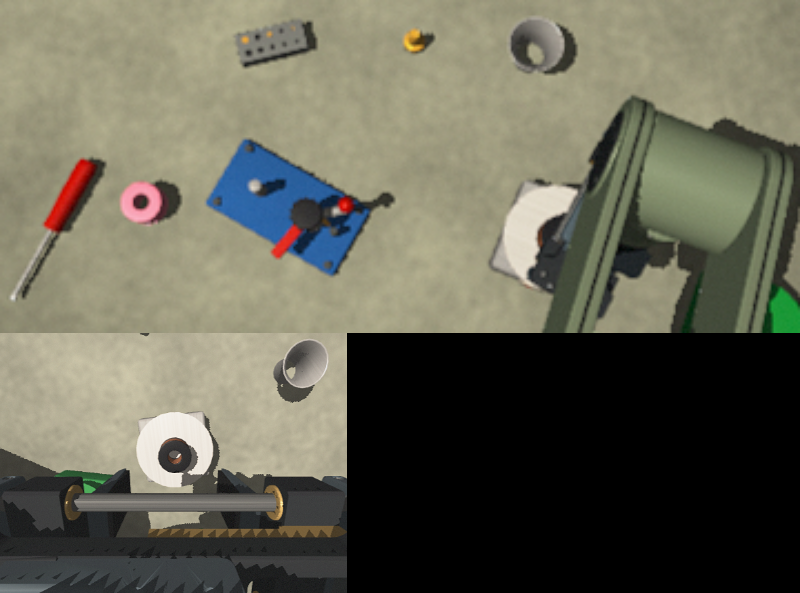

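The spool stands flat and centred on the pan (wrist inset at (175,455)). The keeper is open, with its arm at (288,240), and the other things are where they were.

```bash
python3 -c "
from cell import *
print(job_done())"
```

```text
the job is handed in; nothing more can be done
None
```

The job is handed in: the keeper is clicked open, and the copper spool stands flat on the steel scale's pan, within about 2 mm of its centre, with the gripper clear and no other objects touched; the hand-in returned no verdict.

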